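# Clamp a wooden block in the crank-operated machine vice

## Task

Stand the short wooden block flat on the bed of the machine vice, centred crosswise between its two jaws, then take the loose grip sleeve of the vice's crank and wind it clockwise (seen from the handle end), keeping the sleeve gripped all the while the crank turns, until the jaws hold the block firmly enough to be drilled. It is soft wood: stop soon after the crank stiffens, before the block is crushed, then let go and leave it clamped, without disturbing the other tools.

Things in the scene. Friction and masses are not known exactly. Their poses are not given: they have to be found in the camera images.
- vice: Grey cast-iron machine vice fixed to the bench on a round swivel base (144 mm across, bolt lugs to 95 mm either side in y); 330 mm long with its crank, 94 mm wide. Origin on the bench under the base centre; x runs along the screw from the crank end to the fixed jaw, z up. Bed (two ground ways, 86 mm wide, slot between) 118 mm, jaw tops 139 mm, screw axis 100 mm above the bench.
- moving_jaw: The vice's sliding jaw, on the crank's side, 92 mm wide, 43 mm long. Goes along the vice's x to the fixed jaw as the crank is wound clockwise, 16 mm a turn. With both jaws on the block, the force on it climbs about 200 N per mm (10 N per mm of sleeve travel): 50 N is firm, 100 N right, at 170 N the wood is crushed. Its frame is the vice's, shifted along x; for its face see point moving_jaw_face.
- moving_jaw_face (a point): Middle of the moving jaw's clamping face, at bed height; axes as the vice's.
- fixed_jaw_face (a point): Middle of the fixed jaw's clamping face as made, at bed height; axes as the vice's. Its steel plate is packed out with shims, so the real face stands 0 to 2.2 mm (not known beforehand) nearer the moving jaw. Distance along the vice's x from the moving jaw's face = jaw opening, 60 to 75 mm at the start.
- crank (a joint): Crank angle, rad: at 0 the handle stands straight up and the jaws are about 75 mm open; grows as it is wound clockwise seen from the handle end (from the top the handle goes first to the vice's -y). Throw 55 mm. Drag about 8 N at the sleeve, +-1 N with the crank's weight; stays where left. Each 20 N on the block adds about 1 N at the sleeve: firm is 2.5 N over the drag, right 4.5 N, crushed 8 N.
- crank_center (a point): Point on the screw axis level with point sleeve_grip, 178 mm from the vice's origin along its -x: centre of the circle (radius 55 mm, in the vice's y-z plane) that sleeve_grip runs on; axes as the vice's. The crank arm's plane is 60 mm, the vice's bearing block 73 mm from here, towards the vice.
- sleeve: Black ribbed grip sleeve, 23 mm diameter, 82 mm long, free to spin on the crank's pin; level, parallel to the vice's x, pointing away from the vice. Origin on its axis in the crank arm's plane; x along it. Held from above, fingers closing across it, it lets the hand keep one orientation while the crank goes round. At the bottom of the circle its axis is 45 mm above the bench.
- sleeve_grip (a point): Where to hold the sleeve: on its axis, 60 mm out from the crank arm's plane, 30 mm from the sleeve's end.
- block: Short sawn wooden block to be clamped, 45 mm (its x) by 85 mm (its y) by 45 mm high (z), about 0.13 kg. Lies loose on the bench on the robot's side of the vice. Origin at the centre of its underside. In the vice its x lies along the vice's x, its 85 mm length across; the upper 24 mm then stand clear above the jaws, so hold it there (there is no room for fingers between block and jaws).
- pliers: Combination pliers with red grips lying on the bench, 62 x 211 x 13 mm; leave alone.
- tape_measure: Yellow pocket tape measure lying on the bench near its front edge, 73 x 85 x 35 mm; leave alone.

How it is judged:
By the outcome, as a careful person would: the job done as asked, in the order asked, and still so for the second after the job is handed in, with the robot touching nothing.
It also fails if it takes over 72 s, if anything falls off the work surface, if the arm or the gripper's body presses on something with over 40 N, if the wrist force passes 120 N, or if a joint passes its speed limit or range.

## Robot

A 6-joint arm with a two-finger parallel gripper is mounted at the origin on a cart in front of the work surface, level with it; the furniture and walls round the work are solid. World frame = base frame: x ahead of the robot, y to its left, z up, the work surface at z = 0. Lengths are in m, angles in rad, forces in N, time in s.
With the tool pointing down it reaches from about 0.25 to 0.725 m from the base axis. Payload 4 kg.
Tool frame: the origin (TCP) lies midway between the tips of the shut fingers; the grasp point (between the pads) lies 19 mm behind it (manip.grasp_offset is the distance from the TCP to the grasp point, in m); z points along the fingers, y is the line along which they close (so a half turn about z gives the same grasp; the last joint's range is limited). The gripper opens to 85 mm and grips with 20 to 120 N. Pads are 22 mm wide; open, the fingers measure 114 mm over their backs; the gripper's body (76 mm by 85 mm) begins 54 mm behind the grasp point. The pads swing forward as they close: fully open they stand 13 mm farther back than shut.
Start: joints at [-1.133, 0.241, 0.005, 1.335, 0, 1.571], TCP at [0.212, -0.453, 0.231] pointing down, gripper open.
Joint ranges: [-2.72, 2.72], [-1.05, 1.87], [-1.09, 1.28], [-1.99, 2.15], [-1.42, 1.44], [-3.14, 3.14]. Speed limits (rad/s): [2.79, 2.79, 3.14, 3.14, 3.14, 3.14].

## Interface

Orientations are given as a unit quaternion [w, x, y, z].
In Python, from plant import manip gives the robot as it stands. The module is installed in compiled form; this text tells all that it offers.
- The arm moves only by the tool apply_moves, never from a script. Its argument "motion" is text: rows parted by semicolons, each of 7 numbers parted by spaces: the turn, a rotation vector about the tool's x, y, z in degrees, then the shift along the tool's x, y, z in m, then the opening, from 0 (shut) to 1 (fully open). In form: wx wy wz dx dy dz claw; .... A call has exactly 10 rows; each row is the pose to reach, as a shift and turn from the pose commanded when the call began, along the tool's axes at that moment; what a row does not reach only later rows make up. A row lasts 1/8 s, in which the tool goes at most 62.5 mm and 10.7 degrees, less where a joint would pass 70% of its speed; a pose out of reach is approached as far as the arm can. A call with a gripper value outside its range is refused whole. The fingers move at their own pace and stop on an object; "grip_force" is the grip in N (left out, the last holds). Time passes only in rows, so rows that repeat a pose let the fingers close, or fill a call up. It gives the time, the measured TCP pose, the force, the opening and the grip force at its end, in the units of the state.
- manip.get_obs(): the state, without advancing time (a new reading comes with each control period).
- manip.grab_frame(name): name is "scene" or "top" or "wrist"; returns a dict with "color" (400x640x3 uint8, red, green, blue), "fovy" (degrees; the focal length in pixels is half the picture's height over the tangent of half this angle, whatever the lens; pixels are square), "cx", "cy" (the principal point, pixels), "rvec" (rotation vector, rad) and "tvec" (3), from world to camera coordinates, as OpenCV has them. Camera axes: x right, y down, z forward; pixel columns grow to the right and rows downward; lengths in m; the calibration is good to about 2 mm. A picture is of the moment at which its call begins. There is no depth.
- manip.hand_in(): hands the job in; it is judged then, once.
The state is a dict: "t": time; "joints": joint angles; "joint_vel": joint speeds; "joint_efforts": joint torques, N m; "tool_pos": TCP position; "tcp_rot": TCP orientation; "ft_force": force on the tool from outside, world axes, zero at the start; "moment": the same for the moment, N m; "grip_width": opening from 0.0 (shut) to 1.0 (fully open); "finger_force": force on a finger pad.
Only numpy, scipy, OpenCV 4.12 (cv2) and the standard library are available. Lean on these libraries where they do the work, as an engineer would, in place of code of your own. Each camera call takes 0.05 s, during which the arm holds its last target. There are 200 camera calls.

## Working session

There is one attempt and no reset: what is moved stays moved. The work goes in short steps, Python scripts to look and compute and a tool call to move; the robot and the scene stay as the last step left them, time stands still between calls to the robot, and variables do not carry over. Pictures are saved under pics/ and viewed, at most 10 in all, crops included, and the job is handed in when it is done.

Besides the shell and the picture viewer there is one more tool, called after "Request:" as a command line: name --argument value ..., lists and objects as JSON in quotes. apply_moves: Moves the arm, as the interface text tells. Its arguments: {"type":"object","properties":{"motion":{"type":"string"},"grip_force":{"type":"number"}},"required":["motion"]}

```bash
mkdir -p pics
cat > h.py <<'E'
import numpy as np, cv2
from plant import manip
def grab(n):
    f=manip.grab_frame(n); F=200/np.tan(np.radians(f["fovy"])/2)
    f["K"]=np.array([[F,0,f["cx"]],[0,F,f["cy"]],[0,0,1]]); f["R"]=cv2.Rodrigues(np.array(f["rvec"],float))[0]; f["t"]=np.array(f["tvec"],float).ravel()
    return f
def ray(f,uv):
    c=-f["R"].T@f["t"]; d=f["R"].T@np.linalg.inv(f["K"])@np.array([uv[0],uv[1],1.]); return c,d/np.linalg.norm(d)
def onz(f,uv,z):
    c,d=ray(f,uv); return c+d*(z-c[2])/d[2]
def proj(f,P):
    p=np.atleast_2d(P)@f["R"].T+f["t"]; p=p@f["K"].T; return p[:,:2]/p[:,2:]
def save(f,name,crop=None,s=1):
    im=f["color"][:,:,::-1]
    if crop: im=im[crop[1]:crop[3],crop[0]:crop[2]]
    cv2.imwrite("pics/"+name,cv2.resize(im,None,fx=s,fy=s,interpolation=cv2.INTER_CUBIC))
E
python3 - <<'E'
from h import *
for n in ["scene","top"]:
    f=grab(n); save(f,n+"0.png"); print(n,f["K"][0,0],f["cx"],f["cy"],-f["R"].T@f["t"],f["R"][2])
    np.savez(n+"0.npz",**{k:np.array(v) for k,v in f.items()})
print(manip.get_obs(),manip.grasp_offset)
E
```

```text
scene 430.8686825638331 323.38054562110636 197.5190295296188 [0.07649226 0.52794952 0.90953594] [ 0.36519803 -0.61592875 -0.69804167]
top 418.4762556094735 319.62396818380785 194.94452067604936 [ 0.37919691 -0.16519791  1.20086504] [ 0.09869612  0.03552529 -0.9944833 ]
{'t': 0.1, 'joints': array([-1.13299759e+00,  2.41369997e-01,  3.86896250e-03,  1.33517200e+00,
        4.48319756e-05,  1.57078647e+00]), 'joint_vel': array([-1.52423312e-03, -2.03911280e-03,  4.36318954e-03, -4.64173188e-05,
        8.38228560e-04, -4.31544346e-05]), 'joint_efforts': array([-4.49603704e-04, -3.73138583e+01,  2.53010005e+01,  1.08517017e-02,
       -4.33944695e-05,  1.45743172e-05]), 'tool_pos': array([ 0.21175264, -0.45233979,  0.23048962]), 'tcp_rot': array([-9.20832765e-04,  9.76135553e-01,  2.17160082e-01, -1.81883474e-04]), 'ft_force': array([ 0.506605  , -0.56878441, -0.60642088]), 'moment': array([-0.02324794, -0.04129354, -0.02226586]), 'finger_force': 0.0, 'grip_width': 1.000225003249992} 0.0187
```

View pics/scene0.png

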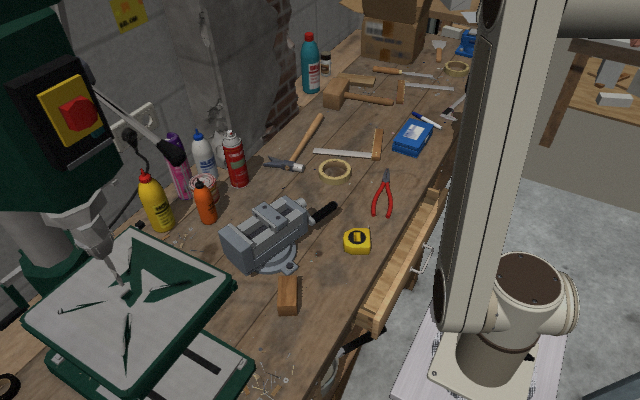

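View pics/top0.png

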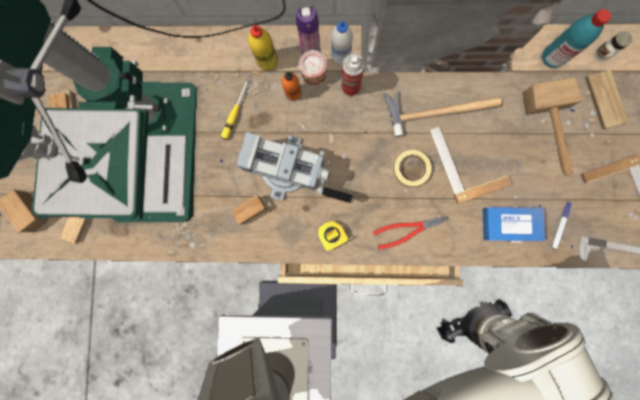

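The scene shows the vice around (265,235), its crank sleeve at (323,213), block (288,295), tape (357,240), pliers (382,195). The top view shows the vice at about (285,163), sleeve at (338,194), block at (249,209), tape at (332,235). I'll zoom in on both.

Run:
```python
from h import *
L=lambda n:dict(np.load(n+"0.npz"))
s,t=L("scene"),L("top")
a=cv2.resize(s["color"][180:330,200:350],None,fx=4,fy=4,interpolation=cv2.INTER_CUBIC)[:, :, ::-1]
b=cv2.resize(t["color"][120:240,220:370],None,fx=5,fy=5,interpolation=cv2.INTER_CUBIC)[:, :, ::-1]
cv2.imwrite("pics/s1.png",a);cv2.imwrite("pics/t1.png",b)
for nm,uv,z in [("sleeve",(338,194),.12),("block",(249,209),.045),("vice",(285,163),.12),("tape",(332,235),.035)]: print(nm,onz(t,uv,z))
hs=cv2.cvtColor(t["color"],cv2.COLOR_RGB2HSV)
m=(t["color"].max(2)<45).astype(np.uint8); m[:, :300]=0;m[:170]=0;m[215:]=0;m[:,370:]=0
n,l,st,c=cv2.connectedComponentsWithStats(m)
print(st,c)
```

```text
sleeve [ 0.48942618 -0.17424296  0.12      ]
block [0.45252795 0.07229127 0.045     ]
vice [ 0.56976604 -0.03449305  0.12      ]
tape [ 0.38368094 -0.15942531  0.035     ]
[[     0      0    640    400 255838]
 [   324    189     28     12    162]] [[319.48885623 199.50320906]
 [337.09876543 194.43209877]]
```

View pics/s1.png

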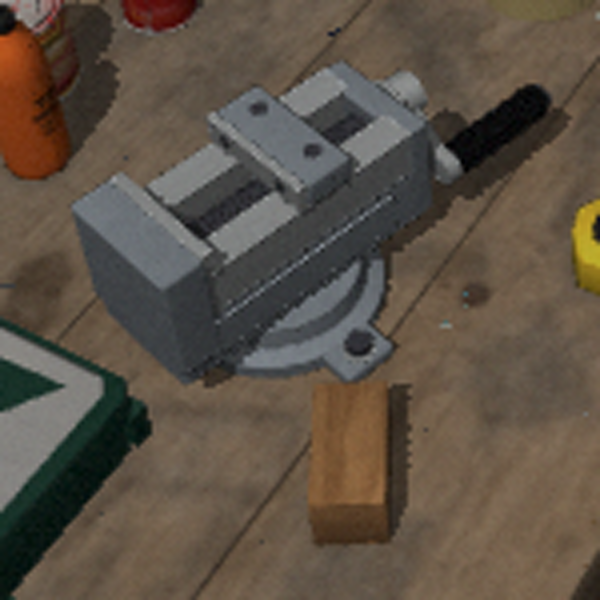

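View pics/t1.png

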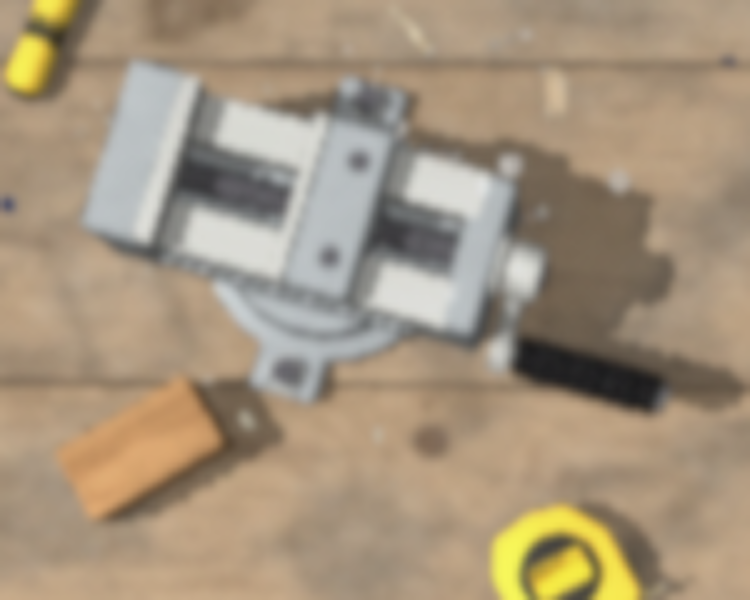

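The crops show the fixed jaw at the upper left, the moving jaw about 62-75 mm away, and the sleeve on the robot's side, pointing away from the vice. The block is rotated and lies near the front lug. Next I'll compute coarse poses.

```bash
cat >> h.py <<'E'
def tri(f,a,g,b):
    c1,d1=ray(f,a);c2,d2=ray(g,b)
    A=np.stack([d1,-d2],1); s=np.linalg.lstsq(A,c2-c1,rcond=None)[0]
    p,q=c1+d1*s[0],c2+d2*s[1]; return (p+q)/2,np.linalg.norm(p-q)*1e3
def ends(m):
    ys,xs=np.nonzero(m); P=np.stack([xs,ys],1).astype(float); c=P.mean(0); v=np.linalg.svd(P-c,full_matrices=False)[2][0]; s=(P-c)@v
    return c,c+v*s.min(),c+v*s.max()
E
python3 - <<'E'
from h import *
L=lambda n:dict(np.load(n+"0.npz"))
s,t=L("scene"),L("top")
T=lambda x,y:((x+.5)/5-.5+220,(y+.5)/5-.5+120)
S=lambda x,y:((x+.5)/4-.5+200,(y+.5)/4-.5+180)
for nm,p in dict(ff1=(200,80),ff2=(157,247),mf1=(322,115),mf2=(285,285)).items(): print(nm,onz(t,T(*p),.139).round(4))
for nm,p in dict(b1=(183,378),b2=(223,440),b3=(98,518),b4=(58,455)).items(): print(nm,onz(t,T(*p),.045).round(4))
E=[]
for f,box in[(t,(300,170,370,215)),(s,(305,195,345,230))]:
    m=(f["color"].max(2)<45); k=np.zeros_like(m);k[box[1]:box[3],box[0]:box[2]]=1
    n,l,st,c=cv2.connectedComponentsWithStats((m&k).astype(np.uint8)); i=1+st[1:,4].argmax()
    e=ends(l==i);print([x.round(1) for x in e]);E.append(e)
print("c",tri(t,E[0][0],s,E[1][0]))
print(tri(t,E[0][1],s,E[1][1]),tri(t,E[0][1],s,E[1][2]),tri(t,E[0][2],s,E[1][2]),tri(t,E[0][2],s,E[1][1]))
w=grab("wrist");R=cv2.Rodrigues(np.zeros(3))[0]
o=manip.get_obs();from scipy.spatial.transform import Rotation as Ro
q=o["tcp_rot"];Rt=Ro.from_quat([q[1],q[2],q[3],q[0]]).as_matrix()
print("cam in tool",Rt.T@(-w["R"].T@w["t"]-o["tool_pos"]),(w["R"]@Rt).round(3),w["K"][0,0]); print(Rt.round(3))
E
```

```text
ff1 [0.6381 0.0311 0.139 ]
ff2 [0.55  0.051 0.139]
mf1 [ 0.6199 -0.033   0.139 ]
mf2 [ 0.5308 -0.0159  0.139 ]
b1 [0.4913 0.0532 0.045 ]
b2 [0.4569 0.0299 0.045 ]
b3 [0.4127 0.0985 0.045 ]
b4 [0.4475 0.1221 0.045 ]
[array([337.1, 194.4]), array([323.8, 190.7]), array([350.4, 198.1])]
[array([324.4, 211.4]), array([336.1, 203.1]), array([313.4, 219.3])]
c (array([ 0.49233016, -0.17310484,  0.06224453]), np.float64(3.8992817646905147))
(array([ 0.4708673 , -0.14775996,  0.13261679]), np.float64(54.29213710077201)) (array([ 0.50382216, -0.13592119,  0.05976692]), np.float64(0.8524693653441604)) (array([ 0.51329825, -0.19887511, -0.00631534]), np.float64(51.52510909066522)) (array([ 0.47945435, -0.21033356,  0.06800946]), np.float64(9.44554674686275))
cam in tool [ 0.0680821  -0.00031087 -0.14184351] [[ 0.001  1.     0.001]
 [-0.963  0.001 -0.271]
 [-0.271 -0.     0.963]] 279.9513669853133
[[ 0.906  0.424 -0.001]
 [ 0.424 -0.906  0.001]
 [-0.    -0.002 -1.   ]]
```

Coarse check: the opening is about 66 mm, yaw about 76°, the sleeve height about 0.063 (crank about 4 rad) and the block top about 41x82 mm. These agree with each other. I'll move over the block and vice for a closer wrist view.

Request:
apply_moves --motion "0 0 -10 0.044 -0.033 -0.004 1; 0 0 -20 0.088 -0.065 -0.008 1; 0 0 -30 0.131 -0.098 -0.012 1; 0 0 -40 0.175 -0.131 -0.016 1; 0 0 -50 0.219 -0.164 -0.02 1; 0 0 -60 0.263 -0.196 -0.024 1; 0 0 -70 0.307 -0.229 -0.028 1; 0 0 -80 0.35 -0.262 -0.032 1; 0 0 -90 0.394 -0.294 -0.036 1; 0 0 -98 0.438 -0.327 -0.04 1"

```text
t: 1.4
tool_pos: [0.4705, 0.0307, 0.2713]
tcp_rot: [0.0, 0.474, 0.88, -0.0]
ft_force: [0.5, -0.3, -0.1]
grip_width: 1.0
finger_force: 0.0
```

```bash
cat >> h.py <<'E'
from scipy.spatial.transform import Rotation as Ro
def pose():
    o=manip.get_obs();q=o["tcp_rot"];return o,Ro.from_quat([q[1],q[2],q[3],q[0]]).as_matrix()
E
python3 - <<'E'
from h import *
o,R=pose();print(o["t"],o["tool_pos"].round(4),R.round(3),o["joints"].round(3))
f=grab("wrist");save(f,"w1.png");np.savez("wrist1.npz",**{k:np.array(v) for k,v in f.items()})
E
```

```text
1.4 [0.4705 0.0307 0.2713] [[-0.55   0.835 -0.   ]
 [ 0.835  0.55  -0.   ]
 [-0.    -0.    -1.   ]] [ 0.065  0.17   0.019  1.42  -0.     1.054]
```

View pics/w1.png

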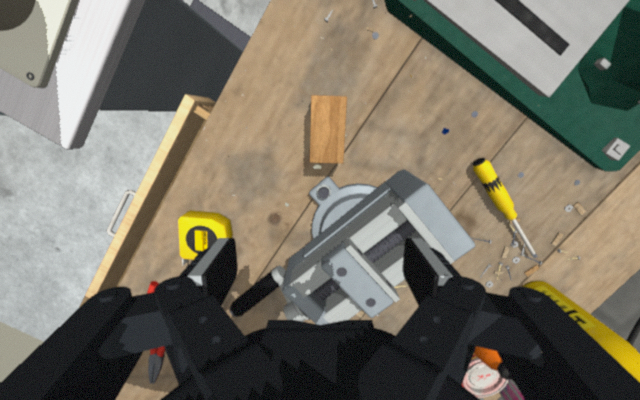

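The block's top face spans about (312..346, 97..163). The vice is partly hidden by the fingers, with the sleeve at about (255,295). I'll measure the block here and then shift to see the vice in the clear.

Request:
apply_moves --motion "0 0 -7 -0.025 0.014 0.005 1; 0 0 -14 -0.05 0.028 0.01 1; 0 0 -21 -0.075 0.042 0.015 1; 0 0 -28 -0.1 0.056 0.02 1; 0 0 -35 -0.125 0.07 0.025 1; 0 0 -42 -0.152 0.085 0.03 1; 0 0 -42 -0.152 0.085 0.03 1; 0 0 -42 -0.152 0.085 0.03 1; 0 0 -42 -0.152 0.085 0.03 1; 0 0 -42 -0.152 0.085 0.03 1"

```text
t: 2.7
tool_pos: [0.6238, -0.0516, 0.242]
tcp_rot: [0.0, 0.13, 0.992, 0.0]
ft_force: [-0.4, 1.2, -0.3]
grip_width: 1.004
finger_force: 0.0
```

Run:
```python
from h import *
f=dict(np.load("wrist1.npz"))
hs=cv2.cvtColor(f["color"],cv2.COLOR_RGB2HSV)
print(hs[130,328],hs[110,320],hs[180,280],hs[60,330])
m=((hs[...,1]>110)&(hs[...,2]>110)&(hs[...,0]>8)&(hs[...,0]<22)).astype(np.uint8); k=np.zeros_like(m);k[80:190,290:370]=1
n,l,st,c=cv2.connectedComponentsWithStats(m*k); i=1+st[1:,4].argmax()
r=cv2.minAreaRect(np.argwhere(l==i)[:,::-1].astype(np.float32));B=cv2.boxPoints(r);print(st[i],r)
P=np.array([onz(f,b,.045) for b in B]);print(P.round(4),[np.linalg.norm(P[j]-P[j-1]).round(4) for j in range(4)],P.mean(0))
g=grab("wrist");save(g,"w2.png",(100,0,580,300),1.6);np.savez("wrist2.npz",**{k:np.array(v) for k,v in g.items()})
o,R=pose();print(o["tool_pos"],R.round(3))
```

```text
[ 16 123 211] [ 16 131 205] [ 17  66 171] [ 15  60 148]
[ 309   95   38   69 2337] ((327.3131408691406, 129.17251586914062), (35.25181198120117, 67.62593078613281), 2.2906100749969482)
[[0.4532 0.0289 0.045 ]
 [0.4101 0.1019 0.045 ]
 [0.4476 0.1246 0.045 ]
 [0.4932 0.053  0.045 ]] [np.float64(0.0468), np.float64(0.0847), np.float64(0.0439), np.float64(0.0849)] [0.45103745 0.07709994 0.045     ]
[ 0.62393283 -0.05159923  0.24197779] [[-0.966  0.257  0.001]
 [ 0.257  0.966 -0.   ]
 [-0.001  0.    -1.   ]]
```

View pics/w2.png

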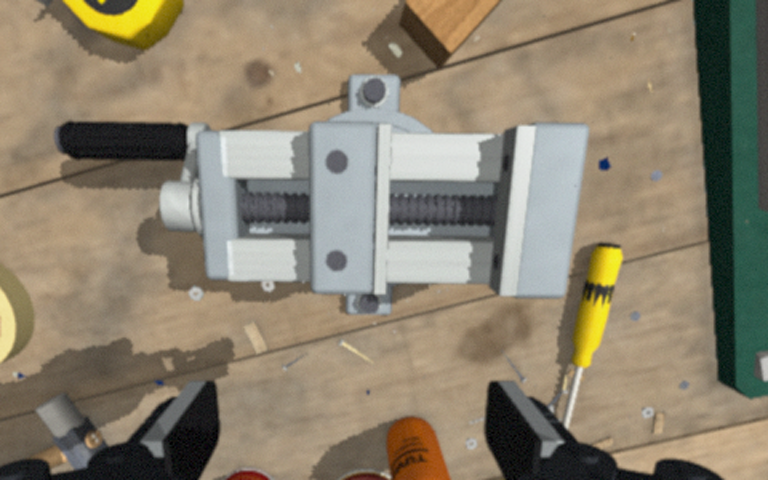

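The view is clear: moving jaw (310..391, 122..294), fixed jaw (497..587, 124..297), sleeve (57..187, 122..160), all in crop coordinates (scale 1.6, offset 100). I'll measure the edges at subpixel level.

Run:
```python
from h import *
f=dict(np.load("wrist2.npz")); G=cv2.cvtColor(f["color"],cv2.COLOR_RGB2GRAY).astype(int)
for r in (88,100,130,160,172,180): print(r,"MJ",G[r,330:350].tolist(),"FJ",G[r,404:440].tolist())
for c in (300,320,415,432,440,450): print(c,"top",G[68:90,c].tolist(),"bot",G[172:196,c].tolist())
m=(f["color"].max(2)<50); k=np.zeros_like(m);k[60:120,120:225]=1
n,l,st,c=cv2.connectedComponentsWithStats((m&k).astype(np.uint8)); i=1+st[1:,4].argmax(); print(st[i],c[i],ends(l==i),cv2.minAreaRect(np.argwhere(l==i)[:,::-1].astype(np.float32)))
print(-f["R"].T@f["t"])
```

```text
88 MJ [189, 182, 179, 170, 153, 124, 162, 205, 216, 218, 216, 217, 217, 210, 202, 215, 218, 221, 220, 220] FJ [131, 124, 125, 123, 125, 125, 123, 123, 126, 120, 97, 80, 71, 69, 69, 69, 70, 91, 156, 212, 226, 227, 228, 230, 229, 230, 232, 231, 229, 217, 189, 186, 188, 188, 188, 189]
100 MJ [188, 185, 178, 168, 146, 128, 180, 211, 213, 216, 213, 216, 215, 213, 204, 209, 219, 219, 220, 219] FJ [125, 126, 127, 127, 125, 124, 125, 128, 121, 93, 64, 41, 34, 43, 59, 67, 107, 175, 215, 223, 226, 226, 230, 229, 227, 229, 231, 227, 197, 182, 189, 192, 189, 191, 195, 190]
130 MJ [184, 182, 172, 156, 122, 171, 208, 213, 211, 209, 208, 214, 202, 147, 107, 99, 100, 100, 98, 99] FJ [63, 60, 58, 51, 61, 65, 68, 69, 68, 74, 71, 70, 73, 115, 179, 209, 218, 220, 222, 221, 223, 222, 221, 221, 214, 188, 181, 187, 184, 191, 190, 188, 190, 189, 190, 188]
160 MJ [177, 174, 157, 126, 157, 198, 211, 207, 206, 208, 208, 207, 214, 210, 211, 210, 209, 213, 210, 209] FJ [127, 130, 124, 96, 70, 47, 35, 55, 67, 76, 122, 182, 205, 207, 215, 212, 213, 215, 211, 212, 200, 187, 172, 179, 183, 184, 186, 186, 184, 188, 1
[... 1592 characters left out ...]
 150, 149, 155, 153, 145, 152, 165, 179, 185, 189, 188, 194, 192, 191, 187, 190, 194, 188] bot [187, 186, 183, 186, 185, 184, 184, 186, 187, 182, 185, 179, 159, 134, 135, 148, 153, 152, 151, 147, 145, 143, 142, 144]
450 top [151, 153, 148, 154, 154, 150, 150, 149, 147, 146, 165, 179, 190, 191, 193, 191, 195, 196, 195, 195, 197, 197] bot [191, 191, 192, 188, 191, 186, 190, 188, 188, 185, 190, 182, 163, 145, 143, 150, 147, 152, 149, 144, 145, 150, 145, 147]
[ 137   77   80   23 1703] [177.07751028  87.84556665] (array([177.07751028,  87.84556665]), array([136.87068708,  86.75128015]), array([216.056979  ,  88.90644893])) ((176.5, 88.0), (22.0, 79.0), 90.0)
[ 0.55668624 -0.03393706  0.38393074]
```

```bash
cat > v.py <<'E'
from h import *
f=dict(np.load("wrist2.npz"))
A=lambda L,z=.139:np.array([onz(f,p,z)[:2] for p in L])
FJ=A([(421.9,88),(420.55,100),(417.5,130),(414.4,160),(413.05,172),(412.3,180)])
MJ=A([(344.1,88),(343.9,100),(342.9,130),(341.1,172),(341.0,180)])
def line(P):
    c=P.mean(0);u=np.linalg.svd(P-c)[2][0];u*=np.sign(-u[0]);return c,u
for P in(FJ,MJ):
    c,u=line(P);print("yaw x",np.degrees(np.arctan2(u[1],u[0]))-90,"resid mm",((P-c)@[-u[1],u[0]]*1e3).round(2))
top=A([(300,77),(320,76.6),(432,77.9),(440,77.8),(450,77.8)]);bot=A([(300,181.6),(320,181.9),(432,184.2),(440,184.3),(450,184.4)])
for i in(0,1):
    d=top[-1]-top[0] if i==0 else bot[-1]-bot[0];print("side yaw",np.degrees(np.arctan2(d[1],d[0])))
u=line(FJ)[1]+line(MJ)[1];u/=np.linalg.norm(u)  # vice y
X=np.array([u[1],-u[0]])
print("vice yaw",np.degrees(np.arctan2(X[1],X[0])))
print("widths",((top-bot)@u*1e3).round(1)); yc=((top+bot)/2@u); print("axis y",yc.round(4))
print("opening",(FJ.mean(0)-MJ.mean(0))@X, "Xf",FJ.mean(0)@X,"Xm",MJ.mean(0)@X)
y0=yc.mean()
# sleeve: intersect axis ray with cylinder r=55 about screw axis
for uv in[(136.9,87.0),(177,87.6),(216,88.4)]:
    c,d=ray(f,uv);a=np.array([d[:2]@u,d[2]]);b=np.array([c[:2]@u-y0,c[2]-.1])
    for s in np.roots([a@a,2*a@b,b@b-.055**2]):
        p=c+d*s;print(uv,"X,Y,z",p[:2]@X,p[:2]@u-y0,p[2],"crank",np.arctan2(-(p[:2]@u-y0),p[2]-.1)%(2*np.pi))
print("X,u",X,u,"y0",y0)
E
python3 v.py
```

```text
yaw x 74.46701167353345 resid mm [-0.03  0.05 -0.01 -0.04  0.05 -0.02]
yaw x 74.31649295664425 resid mm [ 0.12 -0.07 -0.13  0.12 -0.04]
side yaw 74.85588074532821
side yaw 74.03027907606614
vice yaw 74.39175231508887
widths [87.4 88.  89.  89.2 89.3]
axis y [-0.5601 -0.5599 -0.5602 -0.5601 -0.56  ]
opening 0.06390101721321581 Xf 0.20101264285765524 Xm 0.1371116256444394
(136.9, 87.0) X,Y,z -0.07987924585681397 0.04036617817032451 0.06264264918491108 crank 3.965683420396437
(136.9, 87.0) X,Y,z -0.030444923476910524 0.033944403381581334 0.14327559911853907 crank 5.618043177692517
(177, 87.6) X,Y,z -0.03681290787601563 0.04032501889707274 0.06259822395994102 crank 3.964582303494073
(177, 87.6) X,Y,z 0.0018424913093386397 0.033908703880676905 0.1433035772325171 crank 5.618867844786518
(216, 88.4) X,Y,z 0.0050400094227927295 0.0400823478294986 0.062338276825467775 crank 3.958116571821729
(216, 88.4) X,Y,z 0.03330851202286861 0.03369879633083839 0.14346712695650216 crank 5.623706047779956
X,u [0.26905846 0.96312385] [-0.96312385  0.26905846] y0 -0.5600669772559168
```

The numbers agree: crank angle 3.96 rad and sleeve z 0.0626 (scene triangulation gave 0.062), opening about 64–65 mm by both routes, vice yaw 74.4°, block centre (0.451, 0.077) with size 85×45. Now I'll go down onto the block.

Request:
apply_moves --motion "0 0 9 0.04 0.016 0.01 1; 0 0 18 0.08 0.032 0.02 1; 0 0 27 0.12 0.048 0.03 1; 0 0 36 0.16 0.064 0.045 1; 0 0 43.8 0.2 0.08 0.06 1; 0 0 43.8 0.2 0.08 0.1 1; 0 0 43.8 0.2 0.08 0.14 1; 0 0 43.8 0.2 0.08 0.18 1; 0 0 43.8 0.2 0.08 0.21 1; 0 0 43.8 0.2 0.08 0.221 1" --grip_force 40

```text
t: 4.0
tool_pos: [0.4501, 0.0767, 0.0191]
tcp_rot: [-0.001, 0.49, 0.872, -0.001]
ft_force: [0.0, -0.1, 0.2]
grip_width: 0.999
finger_force: 0.0
```

Request:
apply_moves --motion "0 0 0 0 0 0 1; 0 0 0 0 0 0 0.7; 0 0 0 0 0 0 0.5; 0 0 0 0 0 0 0.3; 0 0 0 0 0 0 0.3; 0 0 0 0 0 0 0.3; 0 0 0 0 0 0 0.3; 0 0 0 0 0 0 0.3; 0 0 0 0 0 0 0.3; 0 0 0 0 0 0 0.3"

```text
t: 5.25
tool_pos: [0.4528, 0.077, 0.0215]
tcp_rot: [0.001, 0.49, 0.872, 0.001]
ft_force: [-0.0, 0.8, 6.6]
grip_width: 0.518
finger_force: 42.6
```

Request:
apply_moves --motion "0 0 0 0 0 -0.03 0.3; 0 0 0 0 0 -0.08 0.3; 0 0 0 0 0 -0.13 0.3; 0 0 -5 0 0 -0.17 0.3; 0 0 -13 -0.02 0.014 -0.185 0.3; 0 0 -22 -0.05 0.034 -0.185 0.3; 0 0 -31 -0.085 0.058 -0.185 0.3; 0 0 -39 -0.11 0.075 -0.185 0.3; 0 0 -43.1 -0.122 0.0835 -0.185 0.3; 0 0 -43.1 -0.122 0.0835 -0.185 0.3"

```text
t: 6.5
tool_pos: [0.5864, 0.0154, 0.2043]
tcp_rot: [-0.001, 0.137, 0.991, -0.0]
ft_force: [-0.4, -0.6, -1.6]
grip_width: 0.519
finger_force: 41.7
```

Run:
```python
from h import *
o,R=pose();print(o["t"],o["tool_pos"].round(4),R.round(3),o["joints"].round(3),o["grip_width"],o["ft_force"])
f=grab("wrist");save(f,"w3.png");np.savez("wrist3.npz",**{k:np.array(v) for k,v in f.items()})
```

```text
6.5 [0.5864 0.0154 0.2043] [[-0.963  0.271 -0.001]
 [ 0.271  0.963 -0.   ]
 [ 0.001 -0.    -1.   ]] [0.026 0.427 0.199 1.345 0.    0.301] 0.5188037822532356 [-0.42156264 -0.60115248 -1.62040275]
```

View pics/w3.png

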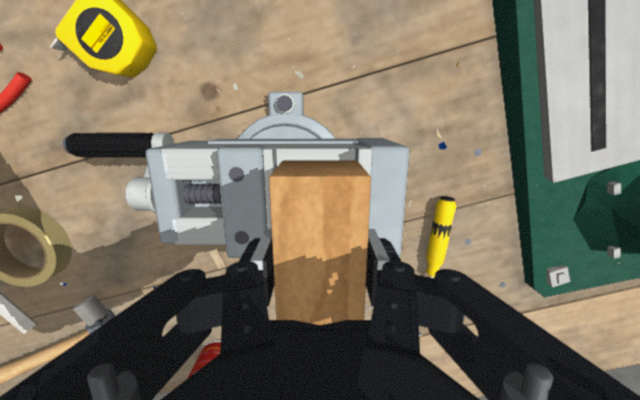

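The block is held squarely: its top near edge runs from (272,175) to (370,175). The moving jaw is at left and the fixed jaw is beyond the right edge. Now I'll compute its offset relative to the vice.

Run:
```python
from h import *
f=dict(np.load("wrist3.npz")); X=np.array([.26906,.96312]);u=np.array([-.96312,.26906])
G=cv2.cvtColor(f["color"],cv2.COLOR_RGB2GRAY).astype(int)
hs=cv2.cvtColor(f["color"],cv2.COLOR_RGB2HSV)
for c in (285,320,355): print(c,"end rows155-180",G[155:182,c].tolist())
for r in (185,215): print(r,"L",G[r,264:282].tolist(),"R",G[r,362:378].tolist())
for c in (240,390): print(c,"jaw",G[134:152,c].tolist())
def ab(uv,z):
    p=onz(f,uv,z);return np.array([p[:2]@X,p[:2]@u+.5601])
for uv in[(272,176),(370,176)]: print("top",uv,ab(uv,.2278).round(4))
for uv in[(276,161),(366,161)]: print("botm",uv,ab(uv,.1828).round(4))
for uv in[(240,141),(390,141)]: print("jaw side (b~.046)",ab(uv,.139).round(4))
```

```text
285 end rows155-180 [217, 221, 218, 219, 199, 138, 81, 72, 69, 75, 81, 80, 90, 86, 89, 90, 95, 99, 98, 102, 112, 147, 171, 181, 178, 176, 180]
320 end rows155-180 [216, 218, 220, 221, 194, 141, 84, 68, 73, 74, 77, 82, 84, 93, 95, 92, 97, 99, 101, 98, 115, 135, 158, 162, 166, 168, 170]
355 end rows155-180 [97, 92, 98, 96, 88, 76, 77, 71, 78, 84, 81, 87, 90, 94, 97, 105, 107, 106, 104, 111, 127, 148, 170, 169, 172, 176, 179]
185 L [87, 123, 137, 138, 136, 140, 161, 179, 177, 177, 177, 178, 177, 177, 182, 179, 178, 177] R [179, 178, 175, 176, 174, 173, 174, 166, 160, 179, 191, 189, 189, 190, 191, 193]
215 L [100, 88, 99, 129, 141, 133, 129, 158, 177, 180, 177, 173, 174, 170, 173, 169, 168, 164] R [180, 175, 174, 173, 173, 169, 163, 170, 187, 194, 193, 194, 192, 195, 195, 193]
240 jaw [154, 148, 160, 172, 158, 114, 117, 159, 191, 168, 117, 97, 99, 117, 149, 170, 178, 183]
390 jaw [172, 170, 165, 166, 171, 164, 139, 104, 91, 98, 100, 106, 133, 158, 177, 182, 186, 190]
top (272, 176) [0.152  0.0431]
top (370, 176) [0.1943 0.0431]
botm (276, 161) [0.1469 0.0425]
botm (366, 161) [0.1998 0.0424]
jaw side (b~.046) [0.1143 0.0502]
jaw side (b~.046) [0.224  0.0501]
```

Request:
apply_moves --motion "0 0 0 0 0 0.02 0.3; 0 0 0 0 0 0.04 0.3; 0 0 0 0 0 0.05 0.3; 0 0 0 0 0 0.056 0.3; 0 0 0 0 0 0.06 0.3; 0 0 0 0 0 0.062 0.3; 0 0 0 0 0 0.063 0.3; 0 0 0 0 0 0.064 0.3; 0 0 0 0 0 0.064 0.3; 0 0 0 0 0 0.064 0.3"

```text
t: 7.8
tool_pos: [0.5863, 0.0159, 0.1414]
tcp_rot: [0.0, 0.136, 0.991, 0.0]
ft_force: [-0.1, -0.2, -1.3]
grip_width: 0.521
finger_force: 41.7
```

Request:
apply_moves --motion "0 0 0 0 0 0.0005 0.3; 0 0 0 0 0 0.001 0.3; 0 0 0 0 0 0.0015 0.3; 0 0 0 0 0 0.002 0.3; 0 0 0 0 0 0.002 0.3; 0 0 0 0 0 0.002 0.3; 0 0 0 0 0 0.002 0.3; 0 0 0 0 0 0.002 0.3; 0 0 0 0 0 0.002 0.3; 0 0 0 0 0 0.002 0.3"

```text
t: 9.05
tool_pos: [0.5863, 0.0159, 0.1396]
tcp_rot: [0.0, 0.136, 0.991, 0.0]
ft_force: [-1.9, -1.0, 4.2]
grip_width: 0.52
finger_force: 42.4
```

Contact with the bed. I'll release and lift clear.

Request:
apply_moves --motion "0 0 0 0 0 0 0.55; 0 0 0 0 0 0 0.65; 0 0 0 0 0 0 0.8; 0 0 0 0 0 0 1; 0 0 0 0 0 -0.005 1; 0 0 0 0 0 -0.03 1; 0 0 0 -0.02 0 -0.07 1; 0 0 0 -0.05 0 -0.11 1; 0 0 0 -0.05 0 -0.11 1; 0 0 0 -0.05 0 -0.11 1"

```text
t: 10.3
tool_pos: [0.634, 0.0025, 0.2487]
tcp_rot: [-0.001, 0.136, 0.991, -0.0]
ft_force: [-0.3, -0.0, -0.8]
grip_width: 1.004
finger_force: 0.0
```

Run:
```python
from h import *
o,R=pose();print(o["t"],o["tool_pos"].round(4),R.round(3),o["joints"].round(3),o["grip_width"],o["ft_force"])
f=grab("wrist");save(f,"w4.png",(40,20,540,320),1.6);np.savez("wrist4.npz",**{k:np.array(v) for k,v in f.items()})
```

```text
10.3 [0.634  0.0025 0.2487] [[-0.963  0.269 -0.001]
 [ 0.269  0.963  0.   ]
 [ 0.001 -0.    -1.   ]] [0.004 0.516 0.454 1.51  0.    0.277] 1.0038511414066076 [-0.34602155 -0.01414979 -0.7924452 ]
```

View pics/w4.png

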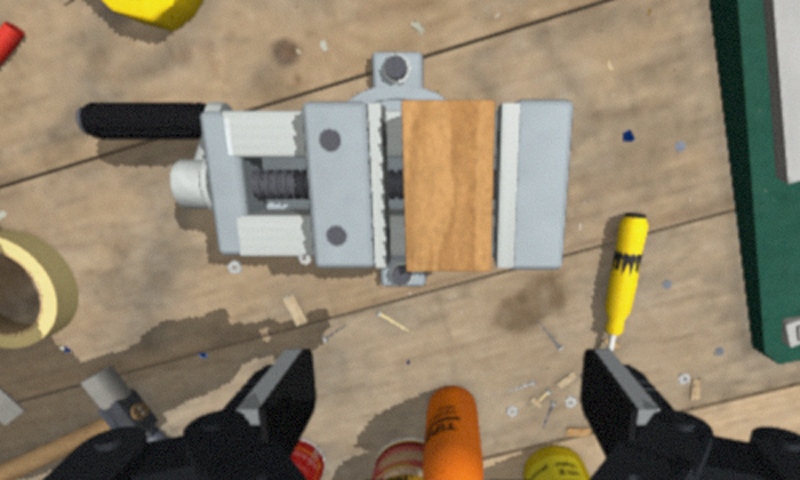

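Run:
```python
from h import *
f=dict(np.load("wrist4.npz")); X=np.array([.26906,.96312]);u=np.array([-.96312,.26906])
C=lambda x,y:((x+.5)/1.6-.5+40,(y+.5)/1.6-.5+20)
def ab(p,z):
    q=onz(f,C(*p),z);return np.array([q[:2]@X,q[:2]@u+.5601]).round(4)
for n,p,z in [("bl",(404,100),.163),("bl",(494,100),.163),("bl",(404,271),.163),("bl",(494,271),.163),("fj",(519,102),.139),("fj",(499,267),.139),("fjo",(571,102),.139),("fjo",(560,267),.139),("mj",(384,102),.139),("mj",(385,267),.139),("mjo",(340,102),.139),("mjo",(345,267),.139),("hub",(171,185),.1),("armplane",(203,135),.07)]: print(n,ab(p,z))
m=(f["color"].max(2)<50); k=np.zeros_like(m);k[70:120,80:170]=1
n,l,st,c=cv2.connectedComponentsWithStats((m&k).astype(np.uint8)); i=1+st[1:,4].argmax(); print(st[i])
x0,y0,w,h=st[i][:4]
for uv in [(x0,y0+h/2-.5),(x0+w/2,y0+h/2-.5)]:
    q=onz(f,uv,.0626);print("sleeve",q.round(4),q[:2]@X,q[:2]@u+.5601)
```

```text
bl [0.152  0.0431]
bl [0.1948 0.0431]
bl [ 0.1498 -0.041 ]
bl [ 0.1972 -0.041 ]
fj [0.2103 0.0446]
fj [ 0.2026 -0.0449]
fjo [0.2376 0.0446]
fjo [ 0.2379 -0.0449]
mj [0.1393 0.0446]
mj [ 0.1364 -0.045 ]
mjo [0.1161 0.0446]
mjo [ 0.1132 -0.045 ]
hub [-0.0035 -0.0011]
armplane [0.0057 0.0304]
[  91   85   76   23 1571]
sleeve [ 0.4799 -0.218   0.0626] -0.08083274373741772 0.03924722228037625
sleeve [ 0.4912 -0.1774  0.0626] -0.038685263039787116 0.039265174833085004
```

Block is centred within 1 mm and seated. The sleeve is confirmed at b≈0.0395, and the hub reaches a=-0.0035, so I'll grip 5 mm further out. Moving over the sleeve with the camera facing away from the vice.

Request:
apply_moves --motion "0 0 -9 0.015 -0.038 0 1; 0 0 -18 0.03 -0.076 0 1; 0 0 -27 0.045 -0.114 0 1; 0 0 -37 0.06 -0.152 0 0.8; 0 0 -47 0.075 -0.19 0 0.7; 0 0 -57 0.09 -0.2286 0.02 0.7; 0 0 -67 0.09 -0.2286 0.045 0.7; 0 0 -77 0.09 -0.2286 0.07 0.7; 0 0 -86 0.09 -0.2286 0.09 0.7; 0 0 -90 0.09 -0.2286 0.1 0.7" --grip_force 60

```text
t: 11.6
tool_pos: [0.4835, -0.1923, 0.1466]
tcp_rot: [-0.001, -0.606, 0.796, 0.002]
ft_force: [0.3, -0.7, -1.0]
grip_width: 0.697
finger_force: 0.0
```

Run:
```python
from h import *
o,R=pose();X=np.array([.26906,.96312]);u=np.array([-.96312,.26906])
p=o["tool_pos"];print(o["t"],p.round(4),"a",p[:2]@X,"b",p[:2]@u+.5601,R.round(3).tolist(),o["joints"].round(3),o["ft_force"])
f=grab("wrist");s=grab("scene");a=cv2.resize(f["color"],(480,300));b=cv2.resize(s["color"][160:290,200:408],(480,300))
cv2.imwrite("pics/w5.png",np.vstack([a,b])[:,:,::-1])
```

```text
11.6 [ 0.4835 -0.1923  0.1466] a -0.05508536210479159 b 0.042712499635998324 [[-0.266, -0.964, -0.005], [-0.964, 0.266, 0.002], [-0.001, 0.006, -1.0]] [-0.379  0.337 -0.09   1.149  0.    -1.68 ] [ 0.30838313 -0.70874646 -1.02695972]
```

View pics/w5.png

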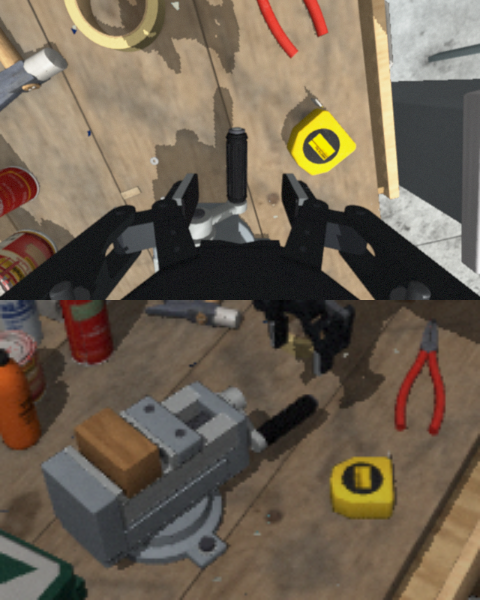

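The sleeve is centred between the open fingers, and the block sits square in the vice. Descend and close.

Request:
apply_moves --motion "0 0 0 0 0 0.02 0.7; 0 0 0 0 0 0.045 0.7; 0 0 0 0 0 0.07 0.7; 0 0 0 0 0 0.09 0.7; 0 0 0 0 0 0.102 0.7; 0 0 0 0 0 0.1065 0.7; 0 0 0 0 0 0.1065 0.4; 0 0 0 0 0 0.1065 0.2; 0 0 0 0 0 0.1065 0.1; 0 0 0 0 0 0.1065 0.1"

```text
t: 12.95
tool_pos: [0.4865, -0.1936, 0.0436]
tcp_rot: [0.0, -0.604, 0.797, -0.0]
ft_force: [-1.9, -0.0, 4.7]
grip_width: 0.248
finger_force: 58.6
```

Request:
apply_moves --motion "0 0 0 0 0 0 0.1; 0 0 0 0 0 0 0.1; 0 0 0 0 0 0 0.1; 0 0 0 0 0 0 0.1; 0 0 0 0 0 0 0.1; 0 0 0 0 0 0 0.1; 0 0 0 0 0 0 0.1; 0 0 0 0 0 0 0.1; 0 0 0 0 0 0 0.1; 0 0 0 0 0 0 0.1"

```text
t: 14.2
tool_pos: [0.4866, -0.1936, 0.0435]
tcp_rot: [0.0, -0.604, 0.797, -0.0]
ft_force: [-1.6, 0.7, 6.4]
grip_width: 0.249
finger_force: 58.7
```

```bash
cat > st.py <<'E'
from h import *
o,R=pose();X=np.array([.26906,.96312]);u=np.array([-.96312,.26906])
p=o["tool_pos"];b=p[:2]@u+.5601;z=p[2]+.0187-.1;F=o["ft_force"]
th=np.arctan2(-b,z)%(2*np.pi); tdir=np.array([-np.cos(th),-np.sin(th)])  # (b,z) of motion
print("t",o["t"],"a %.4f b %.4f z %.4f r %.4f th %.3f"%(p[:2]@X,b,z,np.hypot(b,z),th),"F a,b,z",(F[:2]@X).round(2),(F[:2]@u).round(2),F[2].round(2),"Ftan",(np.array([F[:2]@u,F[2]])@tdir).round(2),"grip",o["grip_width"].round(3),o["finger_force"])
E
python3 st.py
```

```text
Traceback (most recent call last):
  File "st.py", line 5, in <module>
    print("t",o["t"],"a %.4f b %.4f z %.4f r %.4f th %.3f"%(p[:2]@X,b,z,np.hypot(b,z),th),"F a,b,z",(F[:2]@X).round(2),(F[:2]@u).round(2),F[2].round(2),"Ftan",(np.array([F[:2]@u,F[2]])@tdir).round(2),"grip",o["grip_width"].round(3),o["finger_force"])
                                                                                                                                                                                                               ^^^^^^^^^^^^^^^^^^^^^
AttributeError: 'float' object has no attribute 'round'
```

```bash
sed -i 's/o\["grip_width"\].round(3)/round(o["grip_width"],3)/' st.py; python3 st.py
cat > arc.py <<'E'
import sys,numpy as np
# th0 start, list of increments; optional centre shift/ r
th0=float(sys.argv[1]); ths=th0+np.array(eval(sys.argv[2])); r=.055
P=lambda t:np.stack([-r*np.sin(t),r*np.cos(t)],-1)
d=P(ths)-P(np.array(th0))
print("; ".join("0 0 0 0 %.4f %.4f 0.1"%(x,-y) for x,y in d))
E
python3 arc.py 3.963 "np.r_[.08,.22,.4,.6,.8,1.0,1.2,1.4,1.52,1.57]"; python3 arc.py 5.533 "np.r_[.1,.3,.55,.8,1.05,1.3,1.55,1.8,1.95,2.0]"
```

```text
t 14.2 a -0.0556 b 0.0394 z -0.0378 r 0.0546 th 3.947 F a,b,z 0.28 1.77 6.4 Ftan 5.84 grip 0.249 58.652493953704834
0 0 0 0 0.0029 -0.0033 0.1; 0 0 0 0 0.0072 -0.0097 0.1; 0 0 0 0 0.0114 -0.0186 0.1; 0 0 0 0 0.0141 -0.0293 0.1; 0 0 0 0 0.0147 -0.0402 0.1; 0 0 0 0 0.0130 -0.0511 0.1; 0 0 0 0 0.0092 -0.0614 0.1; 0 0 0 0 0.0035 -0.0708 0.1; 0 0 0 0 -0.0008 -0.0758 0.1; 0 0 0 0 -0.0028 -0.0777 0.1
0 0 0 0 -0.0042 -0.0035 0.1; 0 0 0 0 -0.0136 -0.0093 0.1; 0 0 0 0 -0.0266 -0.0137 0.1; 0 0 0 0 -0.0402 -0.0147 0.1; 0 0 0 0 -0.0537 -0.0123 0.1; 0 0 0 0 -0.0662 -0.0067 0.1; 0 0 0 0 -0.0769 0.0019 0.1; 0 0 0 0 -0.0852 0.0129 0.1; 0 0 0 0 -0.0888 0.0203 0.1; 0 0 0 0 -0.0897 0.0229 0.1
```

Request:
apply_moves --motion "0 0 0 0 0.0029 -0.0033 0.1; 0 0 0 0 0.0072 -0.0097 0.1; 0 0 0 0 0.0114 -0.0186 0.1; 0 0 0 0 0.0141 -0.0293 0.1; 0 0 0 0 0.0147 -0.0402 0.1; 0 0 0 0 0.0130 -0.0511 0.1; 0 0 0 0 0.0092 -0.0614 0.1; 0 0 0 0 0.0035 -0.0708 0.1; 0 0 0 0 -0.0008 -0.0758 0.1; 0 0 0 0 -0.0028 -0.0777 0.1"

```text
t: 15.45
tool_pos: [0.4875, -0.1938, 0.12]
tcp_rot: [-0.001, -0.605, 0.797, 0.002]
ft_force: [-2.0, -0.4, -11.1]
grip_width: 0.251
finger_force: 59.4
```

```bash
python3 st.py
```

```text
t 15.45 a -0.0555 b 0.0384 z 0.0387 r 0.0545 th 5.501 F a,b,z -0.92 1.83 -11.13 Ftan -9.15 grip 0.251 59.35729622840881
```

The crank follows (th 5.50, drag about 9 N). Continue over the top.

Request:
apply_moves --motion "0 0 0 0 -0.0042 -0.0035 0.1; 0 0 0 0 -0.0136 -0.0093 0.1; 0 0 0 0 -0.0266 -0.0137 0.1; 0 0 0 0 -0.0402 -0.0147 0.1; 0 0 0 0 -0.0537 -0.0123 0.1; 0 0 0 0 -0.0662 -0.0067 0.1; 0 0 0 0 -0.0769 0.0019 0.1; 0 0 0 0 -0.0852 0.0129 0.1; 0 0 0 0 -0.0888 0.0203 0.1; 0 0 0 0 -0.0897 0.0229 0.1"

```text
t: 16.7
tool_pos: [0.5755, -0.2185, 0.1]
tcp_rot: [0.0, -0.605, 0.797, -0.0]
ft_force: [-7.1, 2.0, 7.0]
grip_width: 0.245
finger_force: 61.2
```

```bash
python3 st.py; python3 arc.py 7.533 "np.r_[.1,.3,.5,.7,.9,1.1,1.3,1.5,1.65,1.7]";python3 arc.py 9.233 "np.r_[.08,.2,.4,.6,.8,1.0,1.2,1.35,1.45,1.5]"
```

```text
t 16.7 a -0.0556 b -0.0530 z 0.0187 r 0.0562 th 1.232 F a,b,z 0.01 7.37 7.03 Ftan -9.08 grip 0.245 61.172343492507935
0 0 0 0 -0.0015 0.0053 0.1; 0 0 0 0 -0.0028 0.0162 0.1; 0 0 0 0 -0.0019 0.0271 0.1; 0 0 0 0 0.0011 0.0377 0.1; 0 0 0 0 0.0062 0.0474 0.1; 0 0 0 0 0.0131 0.0560 0.1; 0 0 0 0 0.0215 0.0630 0.1; 0 0 0 0 0.0312 0.0682 0.1; 0 0 0 0 0.0390 0.0708 0.1; 0 0 0 0 0.0417 0.0713 0.1
0 0 0 0 0.0043 0.0007 0.1; 0 0 0 0 0.0109 0.0010 0.1; 0 0 0 0 0.0219 -0.0002 0.1; 0 0 0 0 0.0323 -0.0035 0.1; 0 0 0 0 0.0419 -0.0089 0.1; 0 0 0 0 0.0503 -0.0160 0.1; 0 0 0 0 0.0570 -0.0247 0.1; 0 0 0 0 0.0609 -0.0319 0.1; 0 0 0 0 0.0628 -0.0371 0.1; 0 0 0 0 0.0636 -0.0397 0.1
```

Request:
apply_moves --motion "0 0 0 0 -0.0015 0.0053 0.1; 0 0 0 0 -0.0028 0.0162 0.1; 0 0 0 0 -0.0019 0.0271 0.1; 0 0 0 0 0.0011 0.0377 0.1; 0 0 0 0 0.0062 0.0474 0.1; 0 0 0 0 0.0131 0.0560 0.1; 0 0 0 0 0.0215 0.0630 0.1; 0 0 0 0 0.0312 0.0682 0.1; 0 0 0 0 0.0390 0.0708 0.1; 0 0 0 0 0.0417 0.0713 0.1"

```text
t: 17.95
tool_pos: [0.5431, -0.2097, 0.0299]
tcp_rot: [0.005, -0.604, 0.797, -0.007]
ft_force: [10.8, -3.5, -9.5]
grip_width: 0.252
finger_force: 59.9
```

```bash
python3 st.py
```

```text
t 17.95 a -0.0558 b -0.0194 z -0.0514 r 0.0550 th 2.780 F a,b,z -0.43 -11.38 -9.52 Ftan -7.28 grip 0.252 59.94794189929962
```

Request:
apply_moves --motion "0 0 0 0 0.0043 0.0007 0.1; 0 0 0 0 0.0109 0.0010 0.1; 0 0 0 0 0.0219 -0.0002 0.1; 0 0 0 0 0.0323 -0.0035 0.1; 0 0 0 0 0.0419 -0.0089 0.1; 0 0 0 0 0.0503 -0.0160 0.1; 0 0 0 0 0.0570 -0.0247 0.1; 0 0 0 0 0.0609 -0.0319 0.1; 0 0 0 0 0.0628 -0.0371 0.1; 0 0 0 0 0.0636 -0.0397 0.1"

```text
t: 19.2
tool_pos: [0.4744, -0.1902, 0.0667]
tcp_rot: [0.0, -0.604, 0.797, -0.001]
ft_force: [3.3, -1.8, -8.5]
grip_width: 0.251
finger_force: 60.7
```

```bash
python3 st.py; python3 arc.py 10.733 "np.r_[.04,.08,.12,.16,.2,.24,.28,.32,.36,.4]"
```

```text
t 19.2 a -0.0556 b 0.0520 z -0.0146 r 0.0540 th 4.439 F a,b,z -0.86 -3.71 -8.49 Ftan -9.18 grip 0.251 60.72116553783417
0 0 0 0 0.0005 -0.0021 0.1; 0 0 0 0 0.0010 -0.0043 0.1; 0 0 0 0 0.0013 -0.0065 0.1; 0 0 0 0 0.0016 -0.0086 0.1; 0 0 0 0 0.0018 -0.0108 0.1; 0 0 0 0 0.0019 -0.0130 0.1; 0 0 0 0 0.0019 -0.0152 0.1; 0 0 0 0 0.0018 -0.0174 0.1; 0 0 0 0 0.0016 -0.0196 0.1; 0 0 0 0 0.0014 -0.0218 0.1
```

Crank at 10.72 rad, so contact should come between 10.9 and 11.8. Small steps from here, reading the force each time.

Request:
apply_moves --motion "0 0 0 0 0.0003 -0.0013 0.1; 0 0 0 0 0.0006 -0.0027 0.1; 0 0 0 0 0.001 -0.0043 0.1; 0 0 0 0 0.0013 -0.0059 0.1; 0 0 0 0 0.0014 -0.007 0.1; 0 0 0 0 0.0016 -0.0081 0.1; 0 0 0 0 0.0016 -0.0081 0.1; 0 0 0 0 0.0016 -0.0081 0.1; 0 0 0 0 0.0016 -0.0081 0.1; 0 0 0 0 0.0016 -0.0081 0.1"

```text
t: 20.45
tool_pos: [0.4728, -0.1897, 0.0743]
tcp_rot: [0.0, -0.604, 0.797, -0.0]
ft_force: [4.9, -2.6, -6.9]
grip_width: 0.243
finger_force: 60.8
```

```bash
python3 st.py; for t in 10.883 10.983 11.083 11.183 11.283 11.383 11.483 11.583 11.683 11.783; do echo $t; python3 arc.py $t "np.r_[.02,.04,.06,.08,.1]"; done
```

```text
t 20.45 a -0.0555 b 0.0537 z -0.0070 r 0.0541 th 4.582 F a,b,z -1.21 -5.46 -6.88 Ftan -7.53 grip 0.243 60.795568227767944
10.883
0 0 0 0 0.0001 -0.0011 0.1; 0 0 0 0 0.0002 -0.0022 0.1; 0 0 0 0 0.0003 -0.0033 0.1; 0 0 0 0 0.0003 -0.0044 0.1; 0 0 0 0 0.0003 -0.0055 0.1
10.983
0 0 0 0 0.0000 -0.0011 0.1; 0 0 0 0 -0.0000 -0.0022 0.1; 0 0 0 0 -0.0001 -0.0033 0.1; 0 0 0 0 -0.0001 -0.0044 0.1; 0 0 0 0 -0.0002 -0.0055 0.1
11.083
0 0 0 0 -0.0001 -0.0011 0.1; 0 0 0 0 -0.0002 -0.0022 0.1; 0 0 0 0 -0.0004 -0.0033 0.1; 0 0 0 0 -0.0006 -0.0044 0.1; 0 0 0 0 -0.0008 -0.0054 0.1
11.183
0 0 0 0 -0.0002 -0.0011 0.1; 0 0 0 0 -0.0005 -0.0022 0.1; 0 0 0 0 -0.0007 -0.0032 0.1; 0 0 0 0 -0.0010 -0.0043 0.1; 0 0 0 0 -0.0013 -0.0053 0.1
11.283
0 0 0 0 -0.0003 -0.0011 0.1; 0 0 0 0 -0.0007 -0.0021 0.1; 0 0 0 0 -0.0010 -0.0031 0.1; 0 0 0 0 -0.0014 -0.0042 0.1; 0 0 0 0 -0.0018 -0.0052 0.1
11.383
0 0 0 0 -0.0004 -0.0010 0.1; 0 0 0 0 -0.0009 -0.0020 0.1; 0 0 0 0 -0.0013 -0.0030 0.1; 0 0 0 0 -0.0018 -0.0040 0.1; 0 0 0 0 -0.0023 -0.0050 0.1
11.483
0 0 0 0 -0.0005 -0.0010 0.1; 0 0 0 0 -0.0011 -0.0019 0.1; 0 0 0 0 -0.0016 -0.0029 0.1; 0 0 0 0 -0.0022 -0.0038 0.1; 0 0 0 0 -0.0028 -0.0047 0.1
11.583
0 0 0 0 -0.0006 -0.0009 0.1; 0 0 0 0 -0.0013 -0.0018 0.1; 0 0 0 0 -0.0019 -0.0027 0.1; 0 0 0 0 -0.0026 -0.0036 0.1; 0 0 0 0 -0.0033 -0.0044 0.1
11.683
0 0 0 0 -0.0007 -0.0008 0.1; 0 0 0 0 -0.0014 -0.0017 0.1; 0 0 0 0 -0.0022 -0.0025 0.1; 0 0 0 0 -0.0029 -0.0033 0.1; 0 0 0 0 -0.0037 -0.0041 0.1
11.783
0 0 0 0 -0.0008 -0.0008 0.1; 0 0 0 0 -0.0016 -0.0015 0.1; 0 0 0 0 -0.0024 -0.0023 0.1; 0 0 0 0 -0.0032 -0.0030 0.1; 0 0 0 0 -0.0041 -0.0037 0.1
```

Request:
apply_moves --motion "0 0 0 0 0.0001 -0.0006 0.1; 0 0 0 0 0.0001 -0.0011 0.1; 0 0 0 0 0.0002 -0.0017 0.1; 0 0 0 0 0.0002 -0.0022 0.1; 0 0 0 0 0.0003 -0.0028 0.1; 0 0 0 0 0.0003 -0.0033 0.1; 0 0 0 0 0.0003 -0.0039 0.1; 0 0 0 0 0.0003 -0.0044 0.1; 0 0 0 0 0.0003 -0.005 0.1; 0 0 0 0 0.0003 -0.0055 0.1"

```text
t: 21.7
tool_pos: [0.4724, -0.1896, 0.0795]
tcp_rot: [0.0, -0.604, 0.797, -0.0]
ft_force: [5.2, -2.3, -8.6]
grip_width: 0.246
finger_force: 60.7
```

```bash
python3 st.py
```

```text
t 21.7 a -0.0555 b 0.0542 z -0.0018 r 0.0542 th 4.679 F a,b,z -0.84 -5.58 -8.61 Ftan -8.8 grip 0.246 60.7168185710907
```

Request:
apply_moves --motion "0 0 0 0 0 -0.0006 0.1; 0 0 0 0 0 -0.0011 0.1; 0 0 0 0 0 -0.0017 0.1; 0 0 0 0 0 -0.0022 0.1; 0 0 0 0 0 -0.0028 0.1; 0 0 0 0 -0.0001 -0.0033 0.1; 0 0 0 0 -0.0001 -0.0039 0.1; 0 0 0 0 -0.0001 -0.0044 0.1; 0 0 0 0 -0.0002 -0.005 0.1; 0 0 0 0 -0.0002 -0.0055 0.1"

```text
t: 22.95
tool_pos: [0.4724, -0.1896, 0.0848]
tcp_rot: [0.0, -0.604, 0.797, -0.0]
ft_force: [4.5, -2.2, -10.5]
grip_width: 0.251
finger_force: 60.7
```

```bash
python3 st.py
```

```text
t 22.95 a -0.0555 b 0.0541 z 0.0035 r 0.0542 th 4.778 F a,b,z -0.91 -4.93 -10.46 Ftan -10.12 grip 0.251 60.68624138832092
```

Request:
apply_moves --motion "0 0 0 0 0 -0.0006 0.1; 0 0 0 0 -0.0001 -0.0011 0.1; 0 0 0 0 -0.0001 -0.0016 0.1; 0 0 0 0 -0.0002 -0.002 0.1; 0 0 0 0 -0.0002 -0.0024 0.1; 0 0 0 0 -0.0003 -0.0028 0.1; 0 0 0 0 -0.0004 -0.0032 0.1; 0 0 0 0 -0.0005 -0.0036 0.1; 0 0 0 0 -0.0005 -0.004 0.1; 0 0 0 0 -0.0006 -0.0044 0.1"

```text
t: 24.2
tool_pos: [0.4728, -0.1897, 0.0891]
tcp_rot: [-0.0, -0.604, 0.797, 0.0]
ft_force: [4.1, -2.3, -9.9]
grip_width: 0.243
finger_force: 60.7
```

```bash
python3 st.py
```

```text
t 24.2 a -0.0555 b 0.0537 z 0.0078 r 0.0543 th 4.856 F a,b,z -1.13 -4.55 -9.92 Ftan -9.17 grip 0.243 60.65339505672455
```

Request:
apply_moves --motion "0 0 0 0 -0.0001 -0.0006 0.1; 0 0 0 0 -0.0002 -0.0011 0.1; 0 0 0 0 -0.0003 -0.0017 0.1; 0 0 0 0 -0.0004 -0.0022 0.1; 0 0 0 0 -0.0005 -0.0027 0.1; 0 0 0 0 -0.0007 -0.0033 0.1; 0 0 0 0 -0.0008 -0.0038 0.1; 0 0 0 0 -0.0009 -0.0043 0.1; 0 0 0 0 -0.0011 -0.0048 0.1; 0 0 0 0 -0.0012 -0.0053 0.1"

```text
t: 25.45
tool_pos: [0.4737, -0.1899, 0.0942]
tcp_rot: [-0.0, -0.604, 0.797, 0.0]
ft_force: [5.6, -2.3, -10.4]
grip_width: 0.25
finger_force: 60.6
```

```bash
python3 st.py
```

```text
t 25.45 a -0.0555 b 0.0528 z 0.0129 r 0.0543 th 4.951 F a,b,z -0.75 -6.03 -10.43 Ftan -8.71 grip 0.25 60.615248680114746
```

Request:
apply_moves --motion "0 0 0 0 -0.0002 -0.0006 0.1; 0 0 0 0 -0.0004 -0.0011 0.1; 0 0 0 0 -0.0005 -0.0016 0.1; 0 0 0 0 -0.0007 -0.0022 0.1; 0 0 0 0 -0.0008 -0.0027 0.1; 0 0 0 0 -0.001 -0.0032 0.1; 0 0 0 0 -0.0012 -0.0037 0.1; 0 0 0 0 -0.0013 -0.0042 0.1; 0 0 0 0 -0.0015 -0.0047 0.1; 0 0 0 0 -0.0017 -0.0052 0.1"

```text
t: 26.7
tool_pos: [0.475, -0.1903, 0.0991]
tcp_rot: [-0.0, -0.604, 0.797, 0.001]
ft_force: [4.7, -2.2, -11.0]
grip_width: 0.245
finger_force: 60.6
```

```bash
python3 st.py
```

```text
t 26.7 a -0.0555 b 0.0514 z 0.0178 r 0.0544 th 5.045 F a,b,z -0.84 -5.13 -11.0 Ftan -8.72 grip 0.245 60.574607849121094
```

Request:
apply_moves --motion "0 0 0 0 -0.0002 -0.0005 0.1; 0 0 0 0 -0.0004 -0.0009 0.1; 0 0 0 0 -0.0006 -0.0014 0.1; 0 0 0 0 -0.0008 -0.0018 0.1; 0 0 0 0 -0.001 -0.0022 0.1; 0 0 0 0 -0.0011 -0.0026 0.1; 0 0 0 0 -0.0013 -0.003 0.1; 0 0 0 0 -0.0015 -0.0034 0.1; 0 0 0 0 -0.0016 -0.0037 0.1; 0 0 0 0 -0.0018 -0.0041 0.1"

```text
t: 27.95
tool_pos: [0.477, -0.1908, 0.104]
tcp_rot: [-0.0, -0.605, 0.797, 0.0]
ft_force: [1.2, -0.6, -10.0]
grip_width: 0.247
finger_force: 60.5
```

```bash
python3 st.py
```

```text
t 27.95 a -0.0555 b 0.0493 z 0.0227 r 0.0543 th 5.144 F a,b,z -0.29 -1.28 -10.04 Ftan -8.58 grip 0.247 60.49106776714325
```

Request:
apply_moves --motion "0 0 0 0 -0.0002 -0.0005 0.1; 0 0 0 0 -0.0004 -0.0009 0.1; 0 0 0 0 -0.0006 -0.0013 0.1; 0 0 0 0 -0.0008 -0.0017 0.1; 0 0 0 0 -0.001 -0.002 0.1; 0 0 0 0 -0.0012 -0.0024 0.1; 0 0 0 0 -0.0014 -0.0028 0.1; 0 0 0 0 -0.0017 -0.0032 0.1; 0 0 0 0 -0.0019 -0.0035 0.1; 0 0 0 0 -0.0021 -0.0039 0.1"

```text
t: 29.2
tool_pos: [0.479, -0.1914, 0.1078]
tcp_rot: [-0.0, -0.605, 0.797, 0.0]
ft_force: [-1.1, -0.1, -11.0]
grip_width: 0.247
finger_force: 60.5
```

```bash
python3 st.py
```

```text
t 29.2 a -0.0555 b 0.0473 z 0.0265 r 0.0542 th 5.224 F a,b,z -0.35 1.04 -10.99 Ftan -10.09 grip 0.247 60.47811448574066
```

Request:
apply_moves --motion "0 0 0 0 -0.0002 -0.0003 0.1; 0 0 0 0 -0.0004 -0.0006 0.1; 0 0 0 0 -0.0005 -0.0009 0.1; 0 0 0 0 -0.0007 -0.0011 0.1; 0 0 0 0 -0.0009 -0.0014 0.1; 0 0 0 0 -0.0011 -0.0017 0.1; 0 0 0 0 -0.0013 -0.002 0.1; 0 0 0 0 -0.0014 -0.0023 0.1; 0 0 0 0 -0.0016 -0.0026 0.1; 0 0 0 0 -0.0018 -0.0028 0.1"

```text
t: 30.45
tool_pos: [0.4808, -0.192, 0.1107]
tcp_rot: [-0.0, -0.604, 0.797, 0.0]
ft_force: [-4.0, -0.1, -10.0]
grip_width: 0.249
finger_force: 60.6
```

```bash
python3 st.py
```

```text
t 30.45 a -0.0555 b 0.0454 z 0.0294 r 0.0541 th 5.287 F a,b,z -1.13 3.82 -9.96 Ftan -10.44 grip 0.249 60.60607552528381
```

Request:
apply_moves --motion "0 0 0 0 -0.0002 -0.0003 0.1; 0 0 0 0 -0.0004 -0.0006 0.1; 0 0 0 0 -0.0006 -0.0008 0.1; 0 0 0 0 -0.0008 -0.0011 0.1; 0 0 0 0 -0.001 -0.0014 0.1; 0 0 0 0 -0.0012 -0.0016 0.1; 0 0 0 0 -0.0014 -0.0019 0.1; 0 0 0 0 -0.0015 -0.0022 0.1; 0 0 0 0 -0.0017 -0.0024 0.1; 0 0 0 0 -0.0019 -0.0027 0.1"

```text
t: 31.7
tool_pos: [0.4823, -0.1924, 0.1132]
tcp_rot: [-0.0, -0.604, 0.797, 0.001]
ft_force: [-5.3, 0.1, -10.9]
grip_width: 0.248
finger_force: 60.6
```

```bash
python3 st.py
```

```text
t 31.7 a -0.0555 b 0.0438 z 0.0319 r 0.0542 th 5.341 F a,b,z -1.31 5.14 -10.89 Ftan -11.83 grip 0.248 60.58015823364258
```

Force is climbing as predicted (about +3.2 N over the drag, roughly 65 N clamp). One last short step, then hold.

Request:
apply_moves --motion "0 0 0 0 -0.0002 -0.0002 0.1; 0 0 0 0 -0.0004 -0.0004 0.1; 0 0 0 0 -0.0005 -0.0006 0.1; 0 0 0 0 -0.0007 -0.0008 0.1; 0 0 0 0 -0.0008 -0.001 0.1; 0 0 0 0 -0.001 -0.0012 0.1; 0 0 0 0 -0.0011 -0.0014 0.1; 0 0 0 0 -0.0013 -0.0016 0.1; 0 0 0 0 -0.0014 -0.0018 0.1; 0 0 0 0 -0.0016 -0.0019 0.1"

```text
t: 32.95
tool_pos: [0.4834, -0.1927, 0.1148]
tcp_rot: [-0.001, -0.604, 0.797, 0.001]
ft_force: [-5.9, 0.6, -11.4]
grip_width: 0.245
finger_force: 60.6
```

```bash
python3 st.py
```

```text
t 32.95 a -0.0555 b 0.0426 z 0.0335 r 0.0542 th 5.378 F a,b,z -1.03 5.83 -11.35 Ftan -12.53 grip 0.245 60.550986528396606
```

Request:
apply_moves --motion "0 0 0 0 -0.0001 -0.0001 0.1; 0 0 0 0 -0.0003 -0.0003 0.1; 0 0 0 0 -0.0004 -0.0005 0.1; 0 0 0 0 -0.0006 -0.0006 0.1; 0 0 0 0 -0.0007 -0.0008 0.1; 0 0 0 0 -0.0008 -0.0009 0.1; 0 0 0 0 -0.001 -0.001 0.1; 0 0 0 0 -0.001 -0.001 0.1; 0 0 0 0 -0.001 -0.001 0.1; 0 0 0 0 -0.001 -0.001 0.1"

```text
t: 34.2
tool_pos: [0.4841, -0.1929, 0.1157]
tcp_rot: [-0.001, -0.604, 0.797, 0.001]
ft_force: [-7.0, 1.1, -12.0]
grip_width: 0.242
finger_force: 60.5
```

```bash
python3 st.py
```

```text
t 34.2 a -0.0555 b 0.0420 z 0.0344 r 0.0542 th 5.398 F a,b,z -0.82 7.07 -12.02 Ftan -13.78 grip 0.242 60.5452823638916
```

About +5 N over the drag, i.e. roughly 95–100 N. Stop here: ease the push, open, and withdraw upward.

Request:
apply_moves --motion "0 0 0 0 0.0004 0.0004 0.1; 0 0 0 0 0.0007 0.0008 0.1; 0 0 0 0 0.0007 0.0008 0.3; 0 0 0 0 0.0007 0.0008 0.5; 0 0 0 0 0.0007 0.0008 0.7; 0 0 0 0 0.0007 0.0008 0.7; 0 0 0 0 0.0007 0.0008 0.7; 0 0 0 0 0.0007 -0.01 0.7; 0 0 0 0 0.0007 -0.04 0.7; 0 0 0 0 0.0007 -0.08 0.7"

```text
t: 35.45
tool_pos: [0.4842, -0.1928, 0.197]
tcp_rot: [-0.0, -0.604, 0.797, 0.001]
ft_force: [0.2, -0.2, -0.1]
grip_width: 0.699
finger_force: 0.0
```

Request:
apply_moves --motion "0 0 0 0.01 0 -0.03 0.7; 0 0 0 0.03 0 -0.05 0.7; 0 0 0 0.06 0 -0.05 0.7; 0 0 0 0.09 0 -0.05 0.7; 0 0 0 0.11 0 -0.05 0.7; 0 0 0 0.12 0 -0.05 0.7; 0 0 0 0.12 0 -0.05 0.7; 0 0 0 0.12 0 -0.05 0.7; 0 0 0 0.12 0 -0.05 0.7; 0 0 0 0.12 0 -0.05 0.7"

```text
t: 36.7
tool_pos: [0.4527, -0.3081, 0.2465]
tcp_rot: [0.0, -0.605, 0.796, 0.0]
ft_force: [-0.5, -0.3, 0.1]
grip_width: 0.701
finger_force: 0.0
```

Run:
```python
from h import *
o,R=pose();print(o["t"],o["tool_pos"],o["ft_force"],o["joint_vel"].round(3))
s=grab("scene");t=grab("top");a=cv2.resize(s["color"][170:300,200:408],(640,300));b=cv2.resize(t["color"][110:250,220:460],(514,300))
b=cv2.copyMakeBorder(b,0,0,0,126,cv2.BORDER_CONSTANT);cv2.imwrite("pics/end.png",np.vstack([a,b])[:,:,::-1])
```

```text
36.7 [ 0.45267524 -0.3081126   0.24645002] [-0.47296213 -0.31200306  0.1435936 ] [-0.002  0.002  0.001 -0.    -0.003 -0.002]
```

View pics/end.png

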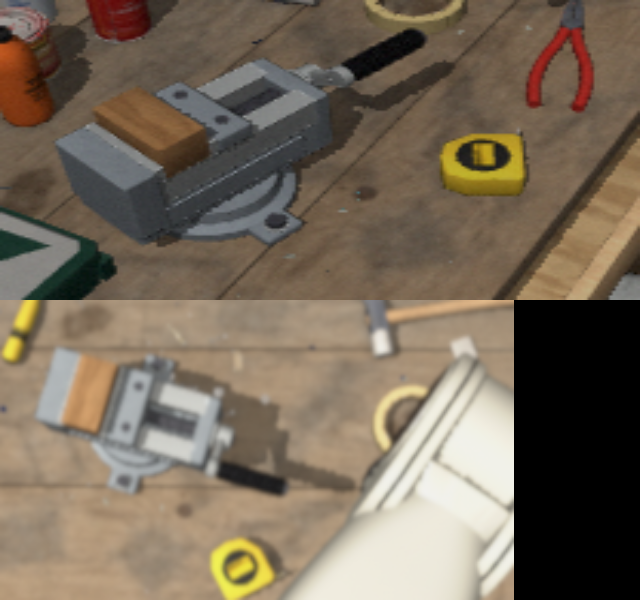

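The block is clamped squarely between both jaws, the sleeve stayed where I left it, and the tape and pliers are undisturbed. Handing in.

```bash
python3 -c "
from plant import manip
print(manip.hand_in())"
```

```text
the job is handed in; nothing more can be done
None
```

The block is clamped in the vice at an estimated 95–100 N (from sleeve force and crank angle), centred within about 1 mm; the sleeve is released, the other tools look undisturbed, and the job was handed in at about 37 s with no verdict returned.

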